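# Catch the falling incubator cover and ease it shut

### The job

The cover of the small dry-block incubator stands open, leaning back. Push it forward off its balance from behind and let it fall free of the fingers, then catch it from below on the outside of the fingers while it is still clearly open, and lower it fully shut without letting it bump. Never pinch or press the cover hard, leave the tubes and the bottle beside it standing where they are, and finish clear of everything.

Things in the scene. Friction and masses are not known exactly. Their poses are not given: they have to be found in the camera images.
- incubator: Grey dry-block incubator, fixed, purple-capped tubes below its rim. Open-topped box 120 mm deep (own x), 200 mm wide (own y), 90 mm high; behind it (own x 60 to 115 mm) a bay 75 mm high. Origin: centre of the box's underside, on the bench. Own x points from the front wall (x = -60 mm, the robot's side) to the hinge; z is up.
- cover (a joint): Angle of the white cover, rad: 0 shut (level on the rim), 1.57 upright, 1.8 leaning back on its stop. The hinge is stiff and damped: the cover stays where it is put within 0.15 rad of upright; pushed forward below 1.3 rad it falls by itself, slowly at first, in 2.3 to 4.1 s from 1.2 to 0.5 rad, and nears shut at 0.35 to 0.6 rad/s, which counts as a bump. About 0.3 kg.
- cover_edge (a point): Middle of the cover's free edge, on its underside face (it looks at the robot while open; the plate's 8 mm lie behind it). The cover is a flat white plastic plate, 200 mm wide, 150 mm from hinge to free edge. Shut, it overhangs the front wall by 30 mm as a free lip, its underside 90 mm above the bench. Axes turn with the cover; shut, they are the incubator's.
- cover_hinge (a point): Middle of the hinge line, at the incubator's own (60, 0, 90) mm; the line runs along the incubator's own y. The underside face of the cover passes through this line.
- tube_a: Loose 50 ml conical tube standing upside down on its purple cap beside the incubator, 35 mm across the cap, 109 mm tall, leave alone. Origin: centre of its underside.
- tube_b: A second tube like the first, leave alone. Origin: centre of its underside.
- reagent: Loose amber bottle with a white cap, 60 mm across, 120 mm tall, standing beside the incubator, leave alone. Origin: centre of its underside.

How it is judged:
By the outcome, as a careful person would: the job done as asked, in the order asked, and still so for the second after the job is handed in, with the robot touching nothing.
It also fails if it takes over 59 s, if anything falls off the work surface, if the arm or the gripper's body presses on something with over 40 N, if the wrist force passes 120 N, or if a joint passes its speed limit or range.

### The arm

A 6-joint arm with a two-finger parallel gripper is mounted at the origin on the work surface. World frame = base frame: x ahead of the robot, y to its left, z up, the work surface at z = 0. Lengths are in m, angles in rad, forces in N, time in s.
With the tool pointing down it reaches from about 0.4 to 0.825 m from the base axis. Payload 7 kg.
Tool frame: the origin (TCP) lies midway between the tips of the shut fingers; the grasp point (between the pads) lies 19 mm behind it; z points along the fingers, y is the line along which they close (so a half turn about z gives the same grasp; the last joint's range is limited). The gripper opens to 88 mm and grips with 3 to 60 N. Pads are 19 mm wide; open, the fingers measure 130 mm over their backs; the gripper's body (78 mm by 193 mm) begins 47 mm behind the grasp point.
Start: joints at [1.416, 0.359, 0.012, 0, -1.224, -0.288], TCP at [0.289, 0.61, 0.197] pointing down, gripper open.
Joint ranges: [-3.07, 3.07], [-1.43, 2.12], [-1.02, 1.25], [-3.03, 1.67], [-3.05, -0], [-3.03, 3.03]. Speed limits (rad/s): [2.39, 2.39, 3.01, 3.14, 3.14, 3.14].

### API

Orientations are given as [roll, pitch, yaw] about the fixed x, y, z axes, in that order (R = Rz(yaw) Ry(pitch) Rx(roll)).
In Python, from station import telemetry, eyes, ticket, recognise, trace gives the robot as it stands. The module is installed in compiled form; this text tells all that it offers.
- The arm moves only by the tool servo_tool, never from a script. Its argument "series" is a list that holds one entry, the list of rows, each a list of 4 numbers: the shift along the tool's x, y, z in mm, then the turn about the tool's z in rad. In form: [[[x, y, z, roll], ...]]. A call has exactly 10 rows; each row shifts and turns the commanded pose from where the row before left it, along the tool's axes as they then stand; what a row does not reach is not made up. A row lasts 1/12 s, in which the tool goes at most 41.7 mm and 7.16 degrees, less where a joint would pass 70% of its speed; a pose out of reach is approached as far as the arm can. A call is refused whole if a number of a shift passes 41.7 or a number of a turn 0.125, either way. A call with a gripper value outside its range is refused whole. "claw" is the gripper's target within -1 to 1 (shut at 1, half-way at 0, fully open at -1), set as the call begins (left out, the last holds). The fingers move at their own pace and stop on an object; "grip_force" is the grip in N (left out, the last holds). Time passes only in rows, so rows that do not move let the fingers close, or fill a call up. It gives the time, the measured TCP pose, the force, the opening and the grip force at its end, in the units of the state.
- telemetry.get_state(): the state, without advancing time (a new reading comes with each control period).
- eyes.grab_frame(name): name is "side" or "top"; returns the picture (384x512x3 uint8, red, green, blue); there is no depth.
- eyes.calibration(name): a dict with "mtx" (3x3 intrinsics, pixels), "k1" (the pictures are not rectified: a ray, as slopes to the right and down, at radius r is drawn at 1 + k1 r^2 times it, then the intrinsics apply), "rvec" (rotation vector, rad) and "tvec" (3), from world to camera coordinates, as OpenCV has them. Camera axes: x right, y down, z forward; pixel columns grow to the right and rows downward; lengths in m; the calibration is good to about 2 mm. A picture is of the moment at which its call begins. calibration takes no time and is no camera call.
- ticket.job_done(): hands the job in; it is judged then, once.
Trained networks look in the newest picture that a camera, given by its name, has taken for a name from the list of things; names that differ only in an ending like _2 or _b are one class to them, and where a whole thing is asked for, a point or a joint stands for the part that bears it (a point fixed in the world has none). Each returns a list of dicts, best first, with "conf" (0 to 1); they miss things now and then, are a little off and sometimes report something else, mostly with a low value. They report only what shows in the picture. A call takes as long as a camera call.
- recognise(camera, name): "position" ([x, y, z] in m, in world coordinates, good to about 4 mm: the middle of the surface that is visible of it).
- trace(camera, name): "mask" (384x512 bool, what is visible of it).
The state is a dict: "t": time; "q": joint angles; "qd": joint speeds; "joint_efforts": joint torques, N m; "eef_pos": TCP position; "ee_rot": TCP orientation; "force": force on the tool from outside, world axes, zero at the start; "moment": the same for the moment, N m; "width": finger opening in m; "gripper_force": force on a finger pad.
Only numpy, scipy, OpenCV 4.12 (cv2) and the standard library are available. Lean on these libraries where they do the work, as an engineer would, in place of code of your own. Each camera call takes 0.05 s, during which the arm holds its last target. There are 200 camera calls.

## Working session

There is one attempt and no reset: what is moved stays moved. The work goes in short steps, Python scripts to look and compute and a tool call to move; the robot and the scene stay as the last step left them, time stands still between calls to the robot, and variables do not carry over. Pictures are saved under pics/ and viewed, at most 10 in all, crops included, and the job is handed in when it is done.

Besides the shell and the picture viewer there is one more tool, called after "Request:" by a JSON object that holds its "name" and its "arguments", one argument or row to a line. servo_tool: Moves the arm, as the interface text tells. Its arguments: {"type":"object","properties":{"series":{"type":"array"},"claw":{"type":"number"},"grip_force":{"type":"number"}},"required":["series"]}

```bash
mkdir -p pics; python3 - <<'E'
from station import telemetry, eyes, recognise
import cv2
print(telemetry.get_state())
for c in("side","top"):
    im=eyes.grab_frame(c); cv2.imwrite(f"pics/{c}0.png",im[:,:,::-1])
    print(c,{k:v for k,v in eyes.calibration(c).items()})
    for n in("incubator","cover","cover_edge","cover_hinge","tube_a","reagent"):
        print(n,[(r["position"],r["conf"]) for r in recognise(c,n)][:4])
E
```

```text
{'t': 0.0, 'q': array([ 1.41611513e+00,  3.59370783e-01,  1.10409796e-02, -3.65504285e-04,
       -1.22411258e+00, -2.88087036e-01]), 'qd': array([ 0.00065827, -0.00127093, -0.00044354,  0.0005435 , -0.0001849 ,
       -0.00076173]), 'joint_efforts': array([-2.68888016e-04, -5.82726502e+01,  2.93058944e+01,  6.99716717e+00,
        6.95528928e-03, -1.82381032e-04]), 'eef_pos': array([0.28899572, 0.60938838, 0.19592261]), 'ee_rot': array([ 3.13991680e+00, -1.38286551e-04, -4.42892592e-01]), 'force': array([ 0.32121279, -0.14721973, -0.24808232]), 'moment': array([-0.03423904,  0.02038912, -0.02555581]), 'gripper_force': 0.0, 'width': 0.08718650223351695}
side {'mtx': array([[346.89608958,   0.        , 253.64554072],
       [  0.        , 346.89608958, 191.28951052],
       [  0.        ,   0.        ,   1.        ]]), 'k1': -0.047422219494276066, 'rvec': array([-0.05071751,  2.73138021, -1.54988456]), 'tvec': array([0.59879878, 0.06687483, 0.76961276])}
incubator [([0.6133, 0.02, 0.0732], 0.94), ([0.6867, 0.188, 0.0568], 0.47)]
cover [([0.637, -0.0148, 0.1724], 0.9)]
cover_edge [([0.
[... 167 characters left out ...]
7, 0.0599], 0.7), ([0.6376, -0.0103, 0.1745], 0.24)]
reagent [([0.5482, -0.2345, 0.0748], 0.87)]
top {'mtx': array([[498.02414782,   0.        , 253.22277594],
       [  0.        , 498.02414782, 189.30534533],
       [  0.        ,   0.        ,   1.        ]]), 'k1': -0.10726091632172419, 'rvec': array([ 2.10085499, -2.10228339,  0.23472989]), 'tvec': array([0.05757801, 0.60807918, 1.1938957 ])}
incubator [([0.5954, -0.0311, 0.0752], 0.85)]
cover [([0.6251, -0.0403, 0.1814], 0.75)]
cover_edge [([0.6319, -0.0451, 0.1826], 0.57)]
cover_hinge [([0.5949, -0.0295, 0.0757], 0.56)]
tube_a [([0.6803, 0.1705, 0.0787], 0.77), ([0.5796, 0.1939, 0.0892], 0.68)]
reagent [([0.5437, -0.24, 0.0858], 0.9)]
```

View pics/side0.png

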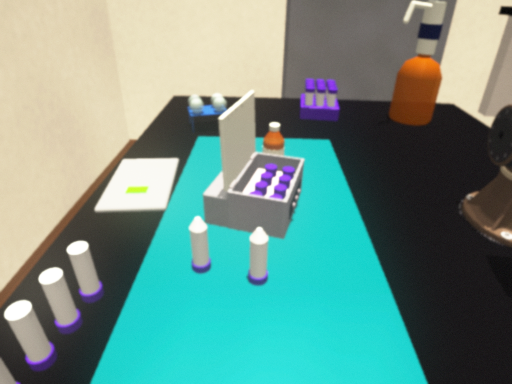

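View pics/top0.png

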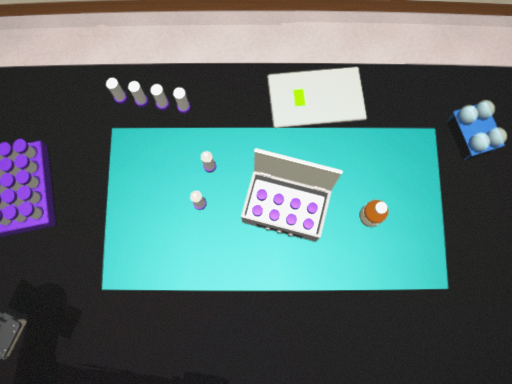

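The side view shows the open cover at (238,140), with the box right of it, toward the robot. The tubes are at (200,245) and (259,255), and the bottle is at (274,140). In the top view the box is at (287,205), the cover at (296,170), the tubes at (208,162) and (198,200), and the bottle at (375,212). I'll enlarge both to pick corners.

```bash
python3 - <<'E'
import cv2,numpy as np
a=cv2.imread("pics/top0.png")[140:250,235:345]; b=cv2.imread("pics/side0.png")[85:240,195:310]
a=cv2.resize(a,None,fx=4,fy=4,interpolation=2); b=cv2.resize(b,None,fx=3,fy=3,interpolation=2)
o=np.zeros((480,790,3),np.uint8); o[:440,:440]=a; o[:465,440:785]=b
cv2.imwrite("pics/crop.png",o)
E
```

```text
(no output)
```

View pics/crop.png

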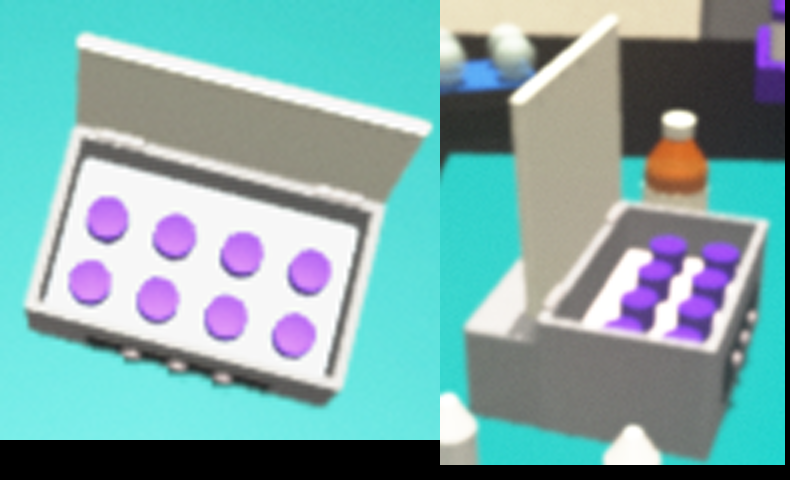

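```bash
cat > h.py <<'E'
import numpy as np,cv2
from station import eyes
def project(c,P):
    k=eyes.calibration(c); d=np.array([k["k1"],0,0,0,0.])
    return cv2.projectPoints(np.array(P,float),k["rvec"],k["tvec"],k["mtx"],d)[0][:,0]
def tri(uvs):  # {'top':uv,'side':uv}
    A=[];b=[]
    for c,uv in uvs.items():
        k=eyes.calibration(c); R=cv2.Rodrigues(k["rvec"])[0]
        n=cv2.undistortPoints(np.array([[uv]],float),k["mtx"],np.array([k["k1"],0,0,0,0.]))[0,0]
        for i in (0,1):
            A.append(R[i]-n[i]*R[2]); b.append(n[i]*k["tvec"][2]-k["tvec"][i])
    return np.linalg.lstsq(np.array(A),np.array(b),rcond=None)[0]
def edgep(a,y,off=0,L=.15): # cover point, incubator frame
    return [.06-L*np.cos(a)+off*np.sin(a), y, .09+L*np.sin(a)+off*np.cos(a)]
def w(p,P):
    c,s=np.cos(p[2]),np.sin(p[2]); P=np.array(P)
    return np.c_[p[0]+c*P[:,0]-s*P[:,1],p[1]+s*P[:,0]+c*P[:,1],P[:,2]]
E
cat > fit.py <<'E'
from h import *
from scipy.optimize import least_squares
t=np.array([[27,310],[338,388],[75,132],[383,203],[80,46],[425,135],[82,36],[430,122]])/4+[235,140]
s=np.array([[545,318],[715,348],[767,222],[622,205],[708,458],[520,102],[618,18]])
s=(s-[440,0])/3+[195,85]
def pts(p):
    F=lambda x,y,z=.09:[x,y,z]
    a=p[3]
    T=[F(-.06,.1),F(-.06,-.1),F(.06,.1),F(.06,-.1),edgep(a,.1),edgep(a,-.1),edgep(a,.1,.008),edgep(a,-.1,.008)]
    S=[F(.06,.1),F(-.06,.1),F(-.06,-.1),F(.06,-.1),F(-.06,.1,0),edgep(a,.1),edgep(a,-.1)]
    return project("top",w(p,T))-t, project("side",w(p,S))-s
r=least_squares(lambda p:np.r_[tuple(x.ravel() for x in pts(p))],[.6,-.03,-.2,1.8],loss='soft_l1')
print(r.x.round(4)); [print(x.round(1).tolist()) for x in pts(r.x)]
p=r.x
print(w(p,[edgep(p[3],0),[.06,0,.09],[.115,0,.075]]).round(4))
print("tri tubes",tri({"side":(200,222),"top":(207,156)}))
E
python3 fit.py
```

```text
[ 0.5662 -0.0252 -0.2565  1.6106]
[[-0.5, -0.6], [0.8, 0.3], [-0.2, -1.7], [0.3, 0.2], [-0.9, -0.1], [0.6, -0.3], [-0.5, -0.9], [0.1, -0.4]]
[[-2.0, 0.3], [1.1, 0.3], [0.5, -0.9], [0.2, -1.9], [0.4, 1.0], [1.4, -1.3], [0.3, -1.0]]
[[ 0.6301 -0.042   0.2399]
 [ 0.6243 -0.0405  0.09  ]
 [ 0.6775 -0.0544  0.075 ]]
tri tubes [0.68655415 0.17332262 0.09890627]
```

Request:
{"name": "servo_tool", "arguments": {
  "series": [
    [[0, 0, -7, 0.12], [0, 0, -7, 0.12], [0, 0, -7, 0.12], [0, 0, -7, 0.12], [0, 0, -7, 0.12], [0, 0, -7, 0.12], [0, 0, -7, 0.12], [0, 0, -7, 0.12], [0, 0, -7, 0.12], [0, 0, -7, 0.12]]
  ],
  "claw": 1,
  "grip_force": 10
}}

```text
t: 1.53
eef_pos: [0.2892, 0.6099, 0.2672]
ee_rot: [3.142, 0.0, -1.649]
force: [0.8, -0.9, -0.4]
width: 0.0269
gripper_force: 0.0
```

```bash
cat > own.py <<'E'
from h import *
from station import telemetry
p=[.5662,-.0252,-.2565]
s=telemetry.get_state(); d=s["eef_pos"][:2]-p[:2]; c,n=np.cos(p[2]),np.sin(p[2])
f=s["force"]
print("t",round(s["t"],2),"own mm",(1e3*np.array([c*d[0]+n*d[1],-n*d[0]+c*d[1],s["eef_pos"][2]])).round(1),"rpy",s["ee_rot"].round(4),"F own",np.round([c*f[0]+n*f[1],-n*f[0]+c*f[1],f[2]],2),"w",s["width"].round(4),"q",s["q"].round(2))
E
python3 own.py
```

```text
Traceback (most recent call last):
  File "own.py", line 6, in <module>
    print("t",round(s["t"],2),"own mm",(1e3*np.array([c*d[0]+n*d[1],-n*d[0]+c*d[1],s["eef_pos"][2]])).round(1),"rpy",s["ee_rot"].round(4),"F own",np.round([c*f[0]+n*f[1],-n*f[0]+c*f[1],f[2]],2),"w",s["width"].round(4),"q",s["q"].round(2))
                                                                                                                                                                                                      ^^^^^^^^^^^^^^^^
AttributeError: 'float' object has no attribute 'round'
```

Request:
{"name": "servo_tool", "arguments": {
  "series": [
    [[0, 0, 0, 0.089], [0, 0, 0, 0.089], [28, -28, 0, 0], [28, -28, 0, 0], [28, -28, 0, 0], [28, -28, 0, 0], [28, -28, 0, 0], [28, -28, 0, 0], [28, -28, 0, 0], [28, -28, 0, 0]]
  ]
}}

```text
t: 2.37
eef_pos: [0.4514, 0.3357, 0.2673]
ee_rot: [-3.141, 0.001, -1.821]
force: [1.9, 0.1, -0.0]
width: 0.0005
gripper_force: 0.0
```

```bash
sed -i 's/s\["width"\].round(4)/round(float(s["width"]),4)/' own.py; python3 own.py
```

```text
t 2.37 own mm [-202.6  319.9  267.3] rpy [-3.1413e+00  8.0000e-04 -1.8205e+00] F own [ 1.85  0.58 -0.05] w 0.0005 q [ 0.99  0.13 -0.13  0.   -1.31 -1.24]
```

Request:
{"name": "servo_tool", "arguments": {
  "series": [
    [[28, -29, 0, 0], [28, -29, 0, 0], [28, -29, 0, 0], [28, -29, 0, 0], [28, -29, 0, 0], [28, -29, 0, 0], [28, -29, 0, 0], [28, -29, 0, 0], [28, -29, 0, 0], [28, -29, 0, 0]]
  ]
}}

```text
t: 3.2
eef_pos: [0.6633, -0.0075, 0.2671]
ee_rot: [-3.141, 0.0, -1.821]
force: [0.6, 1.2, 0.2]
width: 0.0008
gripper_force: 0.0
```

Request:
{"name": "servo_tool", "arguments": {
  "series": [
    [[20, -16, 0, 0], [20, -16, 0, 0], [0, 0, 0, 0], [0, 0, 0, 0], [0, 0, 0, 0], [0, 0, 0, 0], [0, 0, 0, 0], [0, 0, 0, 0], [0, 0, 0, 0], [0, 0, 0, 0]]
  ]
}}

```text
t: 4.03
eef_pos: [0.6836, -0.0517, 0.2671]
ee_rot: [-3.141, 0.0, -1.82]
force: [-0.1, 1.0, 0.3]
width: 0.0002
gripper_force: 0.0
```

```bash
python3 own.py; python3 - <<'E'
from station import eyes
import cv2,numpy as np
o=[cv2.resize(eyes.grab_frame(c)[a:b,u:v,::-1],(396,396),interpolation=2) for c,a,b,u,v in(("side",60,240,160,340),("top",100,250,220,370))]
cv2.imwrite("pics/behind.png",np.hstack(o))
E
```

```text
t 4.03 own mm [120.3   4.1 267.1] rpy [-3.1413e+00  1.0000e-04 -1.8200e+00] F own [-0.36  0.97  0.25] w 0.0002 q [ 0.21  0.34  0.15  0.   -1.37 -0.46]
```

View pics/behind.png

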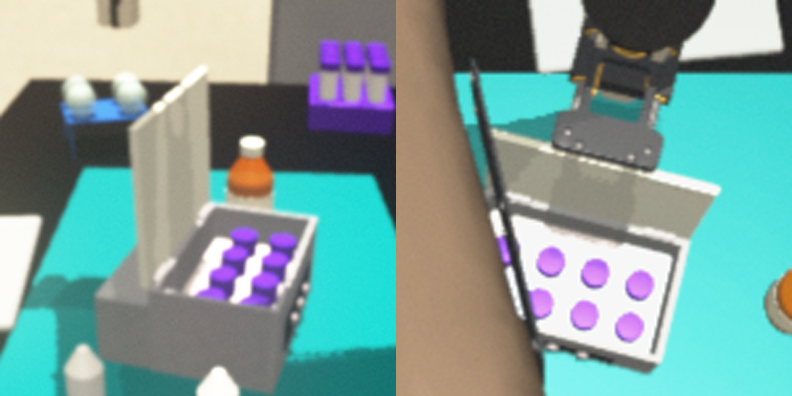

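```bash
python3 - <<'E'
from h import *
for z in(.267,.333,.4):
    P=w([.5662,-.0252,-.2565],[[.12,.004,z],[.217,.004,z],[.023,.004,z]])
    print(z,(project("side",P)-[160,60])*2.2,(project("top",P)-[220,100])*2.64+[396,0])
for c in("side","top"):
    k=eyes.calibration(c);R=cv2.Rodrigues(k["rvec"])[0];print(c,-R.T@k["tvec"])
cv2.imwrite("pics/full1.png",np.hstack([cv2.resize(eyes.grab_frame(c)[:,:,::-1],(400,300)) for c in("side","top")]))
E
```

```text
0.267 [[119.56311329  58.84552466]
 [ 23.21340531  50.41141145]
 [222.95656418  68.28202152]] [[614.73881269  93.72599925]
 [640.9115017  -11.29285332]
 [587.20568448 203.59340337]]
0.333 [[116.66793904 -17.79182059]
 [ 15.99253608 -23.80811914]
 [225.11486768 -10.73323899]] [[622.7053916   66.01025264]
 [650.20809014 -44.62422256]
 [593.64177288 182.22748657]]
0.4 [[ 113.54383316 -103.03554438]
 [   8.18101602 -106.03910271]
 [ 227.51028722  -98.95351299]] [[631.85654584  34.13209101]
 [660.83315861 -82.78068352]
 [601.06890363 157.54749588]]
side [0.58859752 0.64285493 0.44229688]
top [0.32684177 0.05447749 1.29948802]
```

View pics/full1.png

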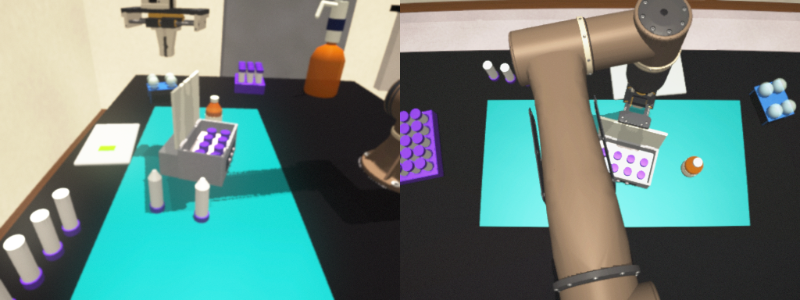

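```bash
python3 - <<'E'
from h import *
s=eyes.grab_frame("side")[0:130,140:290,::-1];t=eyes.grab_frame("top")[90:200,250:350,::-1]
a=cv2.resize(s,None,fx=3,fy=3,interpolation=2);b=cv2.resize(t,None,fx=3.3,fy=3.3,interpolation=2)
o=np.zeros((400,790,3),np.uint8);o[:390,:450]=a;o[:b.shape[0],455:455+b.shape[1]]=b
cv2.imwrite("pics/tip.png",o)
E
```

```text
(no output)
```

View pics/tip.png

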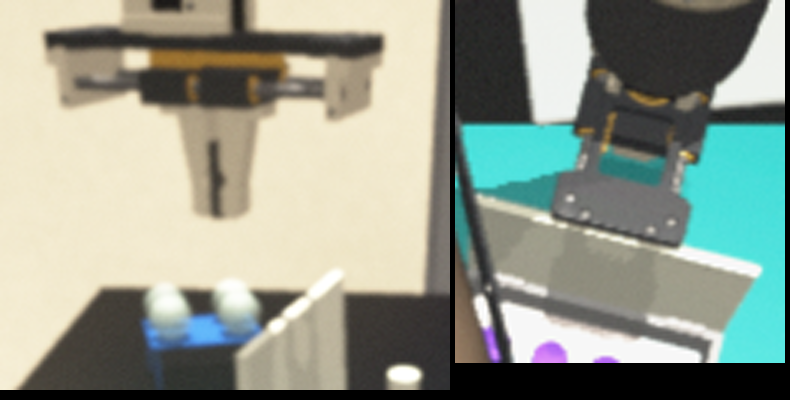

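```bash
python3 - <<'E'
from h import *
p=[.5662,-.0252,-.2565]
def own(X):
    c,n=np.cos(p[2]),np.sin(p[2]);d=X[:2]-p[:2];return (1e3*np.array([c*d[0]+n*d[1],-n*d[0]+c*d[1],X[2]])).round(1)
for s,t in (((257,37),(299.7,160.3)),((251.7,38.3),((553-455)/3.3+250,218/3.3+90)),((262.7,36),((685-455)/3.3+250,245/3.3+90))):
    X=tri({"side":s,"top":t}); print(own(X), project("side",[X])-s,project("top",[X])-t)
# z of tip and body at side assuming own x 120,y 4
for z in(.28,.29,.3,.31):print(z,project("side",w(p,[[.12,.004,z]])))
E
```

```text
[ 34.6  -0.5 362.9] [[0.25692524 0.07313817]] [[ 0.00359395 -0.24844246]]
[ 32.6  39.5 365.2] [[0.38037966 0.10826509]] [[ 0.00111094 -0.34804961]]
[ 36.  -40.7 360.6] [[-0.46454465 -0.13339901]] [[-0.01292859  0.47339551]]
0.28 [[214.09419371  80.13300551]]
0.29 [[213.89765163  74.96408558]]
0.3 [[213.69921254  69.72397911]]
0.31 [[213.49887362  64.41159182]]
```

The fingertips appear about 29 mm higher than the reported TCP: tip at side pixel (213,72), predicted (214,87). The finger backs also taper. I'll turn the gripper a quarter turn so the straight flanks face the cover, then look again.

Request:
{"name": "servo_tool", "arguments": {
  "series": [
    [[0, 0, 0, -0.12], [0, 0, 0, -0.12], [0, 0, 0, -0.12], [0, 0, 0, -0.12], [0, 0, 0, -0.12], [0, 0, 0, -0.12], [0, 0, 0, -0.12], [0, 0, 0, -0.12], [0, 0, 0, -0.12], [0, 0, 0, -0.12]]
  ]
}}

```text
t: 5.17
eef_pos: [0.6837, -0.0524, 0.2668]
ee_rot: [3.142, 0.0, -0.615]
force: [-0.2, 0.0, -0.4]
width: 0.0007
gripper_force: 0.0
```

Request:
{"name": "servo_tool", "arguments": {
  "series": [
    [[0, 0, 0, -0.12], [0, 0, 0, -0.12], [0, 0, 0, -0.12], [0, 0, 10, 0], [0, 0, 10, 0], [0, 0, 10, 0], [0, 0, 10, 0], [0, 0, 10, 0], [0, 0, 10, 0], [0, 0, 10, 0]]
  ]
}}

```text
t: 6.0
eef_pos: [0.6835, -0.0523, 0.1955]
ee_rot: [3.141, 0.001, -0.262]
force: [0.5, 0.5, 0.0]
width: 0.0008
gripper_force: 0.0
```

```bash
python3 own.py; python3 - <<'E'
from h import *
s=eyes.grab_frame("side")[0:190,140:290,::-1];t=eyes.grab_frame("top")[90:230,240:350,::-1]
a=cv2.resize(s,None,fx=3,fy=3,interpolation=2);b=cv2.resize(t,None,fx=3,fy=3,interpolation=2)
o=np.zeros((572,790,3),np.uint8);o[:570,:450]=a;o[:b.shape[0],455:455+b.shape[1]]=b
cv2.imwrite("pics/tip2.png",o)
E
```

```text
t 6.0 own mm [120.3   3.5 195.5] rpy [ 3.1413e+00  5.0000e-04 -2.6150e-01] F own [0.39 0.57 0.03] w 0.0008 q [ 0.21  0.38  0.04  0.   -1.23  1.1 ]
```

View pics/tip2.png

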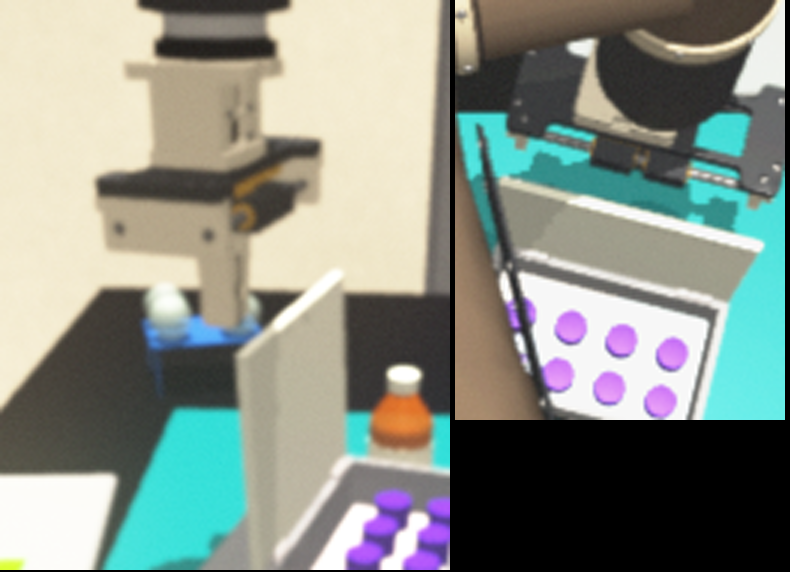

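Seen this way the flanks are nearly vertical, with the tip at about (214,110), again ~27 mm above the reported TCP. Now I'll push to just short of the balance point and measure the angle.

Request:
{"name": "servo_tool", "arguments": {
  "series": [
    [[-12, 0, 0, 0], [-12, 0, 0, 0], [-6, 0, 0, 0], [-6, 0, 0, 0], [-6, 0, 0, 0], [-6, 0, 0, 0], [-6, 0, 0, 0], [-6, 0, 0, 0], [-4, 0, 0, 0], [0, 0, 0, 0]]
  ]
}}

```text
t: 6.93
eef_pos: [0.6206, -0.0356, 0.1968]
ee_rot: [3.142, 0.001, -0.261]
force: [-0.3, 0.1, 1.3]
width: 0.0002
gripper_force: 0.0
```

```bash
cat > angle.py <<'E'
from h import *
from station import trace
p=[.5662,-.0252,-.2565]
for c in("side","top"):
    im=eyes.grab_frame(c); r=trace(c,"cover")
    if not r: print(c,"none"); continue
    m=r[0]["mask"].astype(np.uint8); best=[]
    for a in np.arange(0,1.85,.02):
        P=[edgep(a,y,o,L) for y in(.1,-.1) for o in(0,.008) for L in(0,.15)]
        q=cv2.convexHull(project(c,w(p,P)).astype(np.float32)).astype(np.int32)
        z=np.zeros((384,512),np.uint8);cv2.fillConvexPoly(z,q,1)
        best.append(((z&m).sum()/(z|m).sum(),a))
    best.sort(reverse=True); print(c,round(r[0]["conf"],2),[(round(float(i),3),round(float(a),2)) for i,a in best[:3]])
E
python3 own.py; python3 angle.py
```

```text
t 6.93 own mm [ 55.3   3.8 196.8] rpy [ 3.1415e+00  1.0000e-03 -2.6060e-01] F own [-0.29  0.05  1.34] w 0.0002 q [ 0.26  0.27 -0.11 -0.   -1.19  1.05]
side 0.89 [(0.904, 1.4), (0.902, 1.38), (0.87, 1.42)]
top 0.59 [(0.576, 1.36), (0.549, 1.34), (0.535, 1.38)]
```

Request:
{"name": "servo_tool", "arguments": {
  "series": [
    [[-8, 0, 0, 0], [-8, 0, 0, 0], [-8, 0, 0, 0], [4, 0, 0, 0], [0, 0, -26, 0], [0, 0, -26, 0], [-33, 0, 0, 0], [-33, 0, 0, 0], [-33, 0, 0, 0], [0, 0, 20, 0]]
  ]
}}

```text
t: 7.97
eef_pos: [0.5046, -0.0044, 0.2332]
ee_rot: [-3.138, -0.006, -0.26]
force: [1.9, 0.7, 0.3]
width: 0.0004
gripper_force: 0.0
```

```bash
sed -i 's/("side","top")/__import__("sys").argv[1:]/' angle.py; python3 own.py; python3 angle.py side
```

```text
t 7.97 own mm [-64.8   4.5 233.2] rpy [-3.1376 -0.0058 -0.2597] F own [1.62 1.11 0.31] w 0.0004 q [ 0.38  0.05 -0.3   0.   -1.21  0.93]  File "angle.py", line 4
    for c in__import__("sys").argv[1:]:
          ^^^^^^^^^^^^
SyntaxError: invalid syntax
```

```bash
sed -i 's/in__/in __/' angle.py; python3 angle.py side
```

```text
side 0.56 [(0.9, 1.18), (0.88, 1.2), (0.809, 1.22)]
```

Request:
{"name": "servo_tool", "arguments": {
  "series": [
    [[0, 0, 27, 0], [0, 0, 27, 0], [0, 0, 27, 0], [4, 0, 0, 0], [4, 0, 0, 0], [4, 0, 0, 0], [0, 0, 0, 0], [0, 0, 0, 0], [0, 0, 0, 0], [0, 0, 0, 0]]
  ]
}}

```text
t: 8.9
eef_pos: [0.5187, -0.0081, 0.1486]
ee_rot: [-3.141, -0.001, -0.261]
force: [0.7, -0.8, 0.1]
width: 0.0006
gripper_force: 0.0
```

```bash
python3 own.py;  python3 angle.py side
```

```text
t 8.9 own mm [-50.3   4.5 148.6] rpy [-3.141e+00 -9.000e-04 -2.609e-01] F own [ 0.91 -0.61  0.11] w 0.0006 q [ 0.36  0.14 -0.4   0.   -1.03  0.95]
side 0.84 [(0.755, 1.12), (0.722, 1.1), (0.669, 1.14)]
```

Request:
{"name": "servo_tool", "arguments": {
  "series": [
    [[0, 0, 0, 0], [0, 0, 0, 0], [0, 0, 0, 0], [0, 0, 0, 0], [0, 0, 0, 0], [0, 0, 0, 0], [0, 0, 0, 0], [0, 0, 0, 0], [0, 0, 0, 0], [0, 0, 0, 0]]
  ]
}}

```text
t: 9.83
eef_pos: [0.5184, -0.0082, 0.1478]
ee_rot: [3.142, 0.0, -0.261]
force: [0.2, 0.5, 0.1]
width: 0.0006
gripper_force: 0.0
```

```bash
python3 own.py;  python3 angle.py side
```

```text
t 9.83 own mm [-50.5   4.3 147.8] rpy [ 3.1415e+00  1.0000e-04 -2.6080e-01] F own [0.07 0.52 0.14] w 0.0006 q [ 0.36  0.14 -0.4   0.   -1.03  0.95]
side 0.97 [(0.735, 1.0), (0.676, 0.98), (0.67, 1.02)]
```

Request:
{"name": "servo_tool", "arguments": {
  "series": [
    [[0, 0, 0, 0], [0, 0, 0, 0], [0, 0, 0, 0], [0, 0, 0, 0], [0, 0, 0, 0], [0, 0, 0, 0], [0, 0, 0, 0], [0, 0, 0, 0], [0, 0, 0, 0], [0, 0, 0, 0]]
  ]
}}

```text
t: 10.77
eef_pos: [0.5183, -0.0082, 0.1478]
ee_rot: [3.142, 0.0, -0.261]
force: [0.1, 0.9, -0.0]
width: 0.0002
gripper_force: 0.2
```

```bash
python3 own.py;  python3 angle.py side; python3 - <<'E'
from h import *
s=eyes.grab_frame("side")[60:240,160:340,::-1]
cv2.imwrite("pics/catch.png",cv2.resize(s,None,fx=3,fy=3,interpolation=2))
E
```

```text
t 10.77 own mm [-50.6   4.3 147.8] rpy [ 3.1415e+00  2.0000e-04 -2.6080e-01] F own [-0.13  0.94 -0.02] w 0.0002 q [ 0.36  0.14 -0.4  -0.   -1.03  0.95]
side 0.63 [(0.795, 0.84), (0.774, 0.82), (0.742, 0.86)]
```

View pics/catch.png

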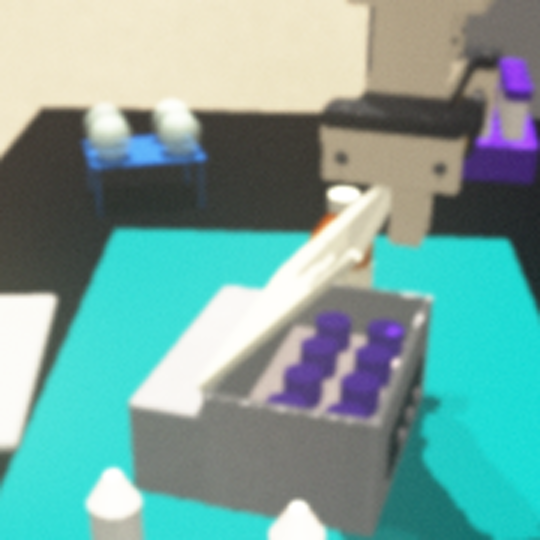

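The cover is at about 0.82 rad (near edge at (360,258) in the crop) and just reaching the finger flank at (405,225).

Request:
{"name": "servo_tool", "arguments": {
  "series": [
    [[0, 0, 0, 0], [0, 0, 0, 0], [0, 0, 0, 0], [0, 0, 0, 0], [0, 0, 0, 0], [0, 0, 0, 0], [0, 0, 0, 0], [0, 0, 0, 0], [0, 0, 0, 0], [0, 0, 0, 0]]
  ]
}}

```text
t: 11.75
eef_pos: [0.5184, -0.0082, 0.1479]
ee_rot: [3.142, 0.0, -0.261]
force: [-1.2, -0.5, -0.8]
width: 0.0006
gripper_force: 0.5
```

```bash
python3 own.py;  python3 angle.py side
```

```text
t 11.75 own mm [-50.5   4.3 147.9] rpy [ 3.1416  0.     -0.2608] F own [-0.99 -0.77 -0.83] w 0.0006 q [ 0.36  0.14 -0.4   0.   -1.03  0.95]
side 0.87 [(0.837, 0.84), (0.826, 0.82), (0.778, 0.86)]
```

Caught at about 0.83 rad, with roughly 1 N of contact force. Now I'll lower it along its arc.

Request:
{"name": "servo_tool", "arguments": {
  "series": [
    [[-1.4, 0, 1.6, 0], [-1.4, 0, 1.6, 0], [-1.5, 0, 1.6, 0], [-1.5, 0, 1.6, 0], [-1.5, 0, 1.6, 0], [-1.6, 0, 1.6, 0], [-1.6, 0, 1.6, 0], [-1.6, 0, 1.6, 0], [-1.6, 0, 1.6, 0], [-1.7, 0, 1.6, 0]]
  ]
}}

```text
t: 12.68
eef_pos: [0.5034, -0.0042, 0.1317]
ee_rot: [-3.142, -0.0, -0.261]
force: [0.1, 0.3, 0.9]
width: 0.0006
gripper_force: 0.1
```

```bash
python3 own.py;  python3 angle.py side
```

```text
t 12.68 own mm [-66.    4.4 131.7] rpy [-3.1416 -0.     -0.2608] F own [0.   0.35 0.92] w 0.0006 q [ 0.38  0.13 -0.45  0.   -0.99  0.93]
side 0.69 [(0.822, 0.68), (0.799, 0.66), (0.797, 0.7)]
```

Request:
{"name": "servo_tool", "arguments": {
  "series": [
    [[-1.4, 0, 1.7, 0], [-1.4, 0, 1.7, 0], [-1.4, 0, 1.7, 0], [-1.3, 0, 1.8, 0], [-1.3, 0, 1.8, 0], [-1.3, 0, 1.8, 0], [-1.2, 0, 1.8, 0], [-1.2, 0, 1.8, 0], [-1.2, 0, 1.8, 0], [-1.1, 0, 1.8, 0]]
  ]
}}

```text
t: 13.62
eef_pos: [0.4911, -0.0009, 0.114]
ee_rot: [-3.142, -0.0, -0.261]
force: [-0.4, 0.9, -0.2]
width: 0.0006
gripper_force: 0.2
```

```bash
python3 own.py;  python3 angle.py side
```

```text
t 13.62 own mm [-78.8   4.5 114. ] rpy [-3.1415 -0.     -0.2608] F own [-0.59  0.76 -0.23] w 0.0006 q [ 0.4   0.13 -0.5  -0.   -0.94  0.91]
side none
```

Request:
{"name": "servo_tool", "arguments": {
  "series": [
    [[-1.0, 0, 1.6, 0], [-1.0, 0, 1.6, 0], [-1.0, 0, 1.6, 0], [-0.9, 0, 1.7, 0], [-0.9, 0, 1.7, 0], [-0.8, 0, 1.7, 0], [-0.8, 0, 1.7, 0], [-0.8, 0, 1.7, 0], [-0.8, 0, 1.7, 0], [-0.7, 0, 1.7, 0]]
  ]
}}

```text
t: 14.55
eef_pos: [0.4827, 0.0014, 0.0973]
ee_rot: [-3.142, 0.0, -0.261]
force: [0.2, 1.1, -0.1]
width: 0.0004
gripper_force: 0.3
```

```bash
python3 own.py;  python3 angle.py side top
```

```text
t 14.55 own mm [-87.5   4.5  97.3] rpy [-3.1416  0.     -0.2608] F own [-0.05  1.09 -0.09] w 0.0004 q [ 0.41  0.14 -0.54 -0.   -0.9   0.9 ]
side 0.97 [(0.808, 0.4), (0.797, 0.38), (0.793, 0.42)]
top 0.95 [(0.181, 1.1), (0.181, 1.06), (0.181, 1.08)]
```

Request:
{"name": "servo_tool", "arguments": {
  "series": [
    [[-0.7, 0, 1.5, 0], [-0.6, 0, 1.5, 0], [-0.6, 0, 1.5, 0], [-0.6, 0, 1.5, 0], [-0.6, 0, 1.5, 0], [-0.5, 0, 1.5, 0], [-0.5, 0, 1.5, 0], [-0.5, 0, 1.5, 0], [-0.5, 0, 1.5, 0], [-0.4, 0, 1.5, 0]]
  ]
}}

```text
t: 15.58
eef_pos: [0.4774, 0.0028, 0.0823]
ee_rot: [-3.142, -0.0, -0.261]
force: [-1.8, -0.5, -0.3]
width: 0.0002
gripper_force: 0.6
```

```bash
cat > fx.py <<'E'
from h import *
from station import telemetry
p=[.5662,-.0252,-.2565];c,n=np.cos(p[2]),np.sin(p[2]);F=[]
for i in range(8):
    eyes.grab_frame("side"); f=telemetry.get_state()["force"];F.append([c*f[0]+n*f[1],-n*f[0]+c*f[1],f[2]])
print("Fmean own",np.mean(F,0).round(2),"sd",np.std(F,0).round(2))
E
python3 fx.py; python3 own.py; python3 angle.py side
```

```text
Fmean own [-1.83 -0.22 -1.38] sd [0.42 0.34 0.69]
t 15.98 own mm [-93.    4.4  82.4] rpy [ 3.1415e+00  2.0000e-04 -2.6090e-01] F own [-2.39 -0.33 -0.11] w 0.0002 q [ 0.42  0.15 -0.57 -0.   -0.86  0.89]
side 0.72 [(0.801, 0.26), (0.797, 0.28), (0.784, 0.24)]
```

Request:
{"name": "servo_tool", "arguments": {
  "series": [
    [[-0.4, 0, 1.3, 0], [-0.3, 0, 1.3, 0], [-0.3, 0, 1.3, 0], [-0.3, 0, 1.3, 0], [-0.3, 0, 1.3, 0], [-0.3, 0, 1.3, 0], [-0.3, 0, 1.3, 0], [-0.3, 0, 1.3, 0], [-0.3, 0, 1.3, 0], [-0.2, 0, 1.3, 0]]
  ]
}}

```text
t: 16.92
eef_pos: [0.4744, 0.0035, 0.0693]
ee_rot: [3.142, 0.0, -0.261]
force: [-2.9, 1.8, 0.6]
width: 0.0005
gripper_force: 2.0
```

```bash
python3 fx.py; python3 own.py; python3 angle.py side
```

```text
Fmean own [-4.12  0.65 -0.76] sd [0.43 0.35 0.63]
t 17.32 own mm [-96.1   4.5  69.4] rpy [ 3.1415e+00  3.0000e-04 -2.6080e-01] F own [-4.5   0.76 -1.33] w 0.0009 q [ 0.42  0.16 -0.59 -0.   -0.82  0.89]
side 0.64 [(0.804, 0.18), (0.799, 0.16), (0.785, 0.2)]
```

Request:
{"name": "servo_tool", "arguments": {
  "series": [
    [[-0.2, 0, 1, 0], [-0.2, 0, 1, 0], [-0.2, 0, 1, 0], [-0.2, 0, 1, 0], [-0.2, 0, 1, 0], [-0.15, 0, 1, 0], [-0.15, 0, 1, 0], [-0.15, 0, 1, 0], [-0.15, 0, 1, 0], [-0.1, 0, 1, 0]]
  ]
}}

```text
t: 18.25
eef_pos: [0.4729, 0.0039, 0.0594]
ee_rot: [3.142, 0.0, -0.261]
force: [-3.9, 1.1, -0.4]
width: 0.0004
gripper_force: 2.4
```

```bash
python3 fx.py; python3 own.py; python3 angle.py side
```

```text
Fmean own [-4.58  0.51 -1.03] sd [0.43 0.48 0.48]
t 18.65 own mm [-97.6   4.5  59.5] rpy [-3.1416  0.     -0.2608] F own [-4.96  0.39 -1.7 ] w -0.0 q [ 0.43  0.17 -0.61 -0.   -0.8   0.88]
side 0.81 [(0.802, 0.12), (0.789, 0.14), (0.788, 0.08)]
```

Request:
{"name": "servo_tool", "arguments": {
  "series": [
    [[-0.1, 0, 0.9, 0], [-0.1, 0, 0.9, 0], [-0.1, 0, 0.9, 0], [-0.1, 0, 0.9, 0], [-0.1, 0, 0.9, 0], [-0.1, 0, 0.9, 0], [-0.1, 0, 0.9, 0], [-0.1, 0, 0.9, 0], [-0.1, 0, 0.9, 0], [0, 0, 0.9, 0]]
  ]
}}

```text
t: 19.58
eef_pos: [0.472, 0.0042, 0.0504]
ee_rot: [3.142, 0.0, -0.261]
force: [-4.3, 2.2, 0.6]
width: 0.0
gripper_force: 2.6
```

```bash
python3 fx.py; python3 own.py; python3 angle.py side
```

```text
Fmean own [-4.88 -0.02 -1.27] sd [0.45 0.6  0.44]
t 19.98 own mm [-98.5   4.5  50.5] rpy [ 3.1415e+00  1.0000e-04 -2.6080e-01] F own [-5.15 -0.44 -0.77] w 0.0003 q [ 0.43  0.18 -0.62 -0.   -0.77  0.88]
side 0.7 [(0.393, 0.0), (0.388, 0.02), (0.383, 0.04)]
```

Request:
{"name": "servo_tool", "arguments": {
  "series": [
    [[-0.1, 0, 0.6, 0], [0, 0, 0.6, 0], [-0.1, 0, 0.6, 0], [0, 0, 0.6, 0], [0, 0, 0.6, 0], [-0.1, 0, 0.6, 0], [0, 0, 0.6, 0], [0, 0, 0.6, 0], [0, 0, 0.6, 0], [0, 0, 0.6, 0]]
  ]
}}

```text
t: 20.92
eef_pos: [0.4717, 0.0043, 0.0444]
ee_rot: [3.142, 0.0, -0.261]
force: [-5.2, 1.8, -0.7]
width: 0.0006
gripper_force: 2.5
```

```bash
python3 fx.py; python3 own.py; python3 - <<'E'
from h import *
s=eyes.grab_frame("side")[100:240,180:330,::-1]
cv2.imwrite("pics/low.png",cv2.resize(s,None,fx=4,fy=4,interpolation=2))
E
```

```text
Fmean own [-4.46 -0.11 -1.58] sd [0.45 0.37 0.56]
t 21.32 own mm [-98.9   4.5  44.5] rpy [-3.1416e+00  1.0000e-04 -2.6080e-01] F own [-4.62  0.08 -1.74] w 0.0011 q [ 0.43  0.19 -0.63 -0.   -0.76  0.88]
```

View pics/low.png

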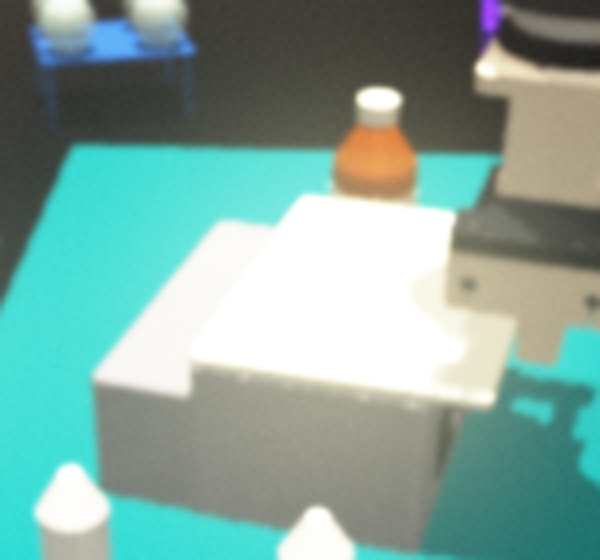

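The picture shows the cover almost level on the rim, with its near lip corner at (490,400). The finger still carries about 1.6 N, so I'll keep going slowly.

Request:
{"name": "servo_tool", "arguments": {
  "series": [
    [[0, 0, 0.3, 0], [0, 0, 0.3, 0], [0, 0, 0.3, 0], [0, 0, 0.3, 0], [0, 0, 0.3, 0], [0, 0, 0.3, 0], [0, 0, 0.3, 0], [0, 0, 0.3, 0], [0, 0, 0.3, 0], [0, 0, 0, 0]]
  ]
}}

```text
t: 22.2
eef_pos: [0.4716, 0.0043, 0.0417]
ee_rot: [3.142, 0.0, -0.261]
force: [-5.2, 1.3, -1.8]
width: 0.0006
gripper_force: 2.7
```

```bash
python3 fx.py; python3 own.py
```

```text
Fmean own [-5.33  0.07 -1.45] sd [0.2  0.54 0.51]
t 22.6 own mm [-98.9   4.5  41.7] rpy [ 3.1416e+00  2.0000e-04 -2.6090e-01] F own [-5.    0.64 -1.29] w 0.0003 q [ 0.43  0.19 -0.63 -0.   -0.75  0.88]
```

Request:
{"name": "servo_tool", "arguments": {
  "series": [
    [[0, 0, 0.3, 0], [0, 0, 0.3, 0], [0, 0, 0.3, 0], [0, 0, 0.3, 0], [0, 0, 0.3, 0], [0, 0, 0.3, 0], [0, 0, 0.3, 0], [0, 0, 0.3, 0], [0, 0, 0, 0], [0, 0, 0, 0]]
  ]
}}

```text
t: 23.43
eef_pos: [0.4717, 0.0043, 0.0399]
ee_rot: [-3.142, -0.0, -0.261]
force: [-8.3, 1.9, 5.7]
width: 0.0006
gripper_force: 4.3
```

```bash
python3 fx.py; python3 own.py
```

```text
Fmean own [-8.43  0.01  5.71] sd [0.46 0.35 0.32]
t 23.83 own mm [-98.9   4.5  39.9] rpy [-3.1416 -0.     -0.2606] F own [-8.04  0.58  5.43] w 0.0002 q [ 0.43  0.2  -0.63  0.   -0.74  0.88]
```

The cover is seated: the vertical force flipped to +5.7 N. I'll withdraw straight back, then rise.

Request:
{"name": "servo_tool", "arguments": {
  "series": [
    [[-0.3, 0, 0, 0], [-0.4, 0, 0, 0], [-0.6, 0, 0, 0], [-1, 0, 0, 0], [-2, 0, 0, 0], [-4, 0, 0, 0], [-8, 0, 0, 0], [-12, 0, 0, 0], [-12, 0, 0, 0], [-10, 0, 0, 0]]
  ]
}}

```text
t: 24.67
eef_pos: [0.4214, 0.0173, 0.0392]
ee_rot: [3.141, 0.0, -0.261]
force: [-0.8, -0.1, -0.4]
width: 0.0006
gripper_force: 0.0
```

Request:
{"name": "servo_tool", "arguments": {
  "series": [
    [[-4, 0, -12, 0], [0, 0, -15, 0], [0, 0, -15, 0], [0, 0, -15, 0], [0, 0, -15, 0], [0, 0, -15, 0], [0, 0, -15, 0], [0, 0, 0, 0], [0, 0, 0, 0], [0, 0, 0, 0]]
  ]
}}

```text
t: 25.5
eef_pos: [0.4184, 0.0184, 0.141]
ee_rot: [-3.141, 0.0, -0.26]
force: [-1.2, -0.2, -0.7]
width: 0.0003
gripper_force: 0.0
```

```bash
python3 fx.py; python3 own.py; python3 - <<'E'
from h import *
from station import recognise
f=[eyes.grab_frame(c) for c in("side","top")]
print([(n,c,r["position"]) for n in("tube_a","reagent") for c in("side","top") for r in recognise(c,n) if r["conf"]>.5])
p=[.5662,-.0252,-.2565]
o=[cv2.resize(x[a:b,u:v,::-1].copy(),(396,396),interpolation=2) for x,a,b,u,v in((f[0],80,260,160,340),(f[1],100,260,190,350))]
cv2.imwrite("pics/end.png",np.hstack(o))
E
```

```text
Fmean own [ 0.06 -0.15  0.1 ] sd [0.42 0.58 0.5 ]
t 25.9 own mm [-153.2    4.7  141.1] rpy [ 3.1411e+00  5.0000e-04 -2.6090e-01] F own [ 0.24 -0.1   0.57] w 0.0004 q [ 0.52 -0.03 -0.6   0.   -1.    0.79]
[('tube_a', 'side', [0.586, 0.2117, 0.0534]), ('tube_a', 'side', [0.6828, 0.1867, 0.0589]), ('tube_a', 'top', [0.5767, 0.1972, 0.092]), ('reagent', 'side', [0.5515, -0.2367, 0.0792]), ('reagent', 'top', [0.5428, -0.2423, 0.0852])]
```

View pics/end.png

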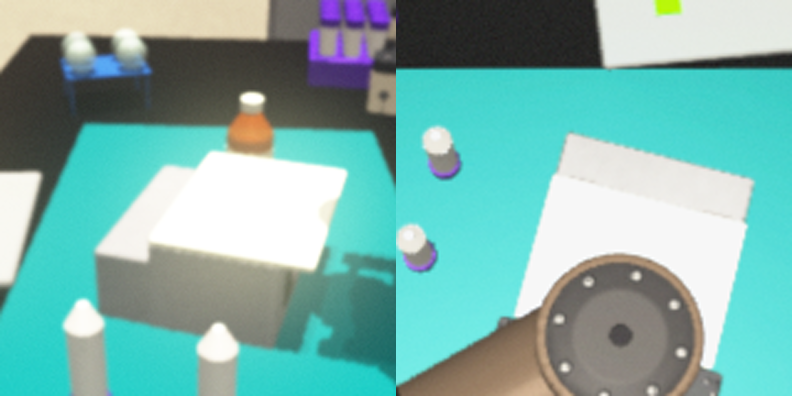

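The cover is level and shut, with its lip corner at (318,265). The tubes at (85,345) and (217,360) and the bottle at (250,130) haven't moved, and the gripper is clear of everything.

```bash
python3 -c "
from station import ticket; print(ticket.job_done())"
```

```text
the job is handed in; nothing more can be done
None
```

The job is handed in: I pushed the cover off balance from behind, it fell free, and I caught it on the outside of the fingers at about 0.83 rad and lowered it shut in about 26 s with no sign of a bump (up to about 8 N sideways and 6 N downward on the cover as it seated); the tubes and bottle haven't moved and the gripper is clear.

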